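# Pour the weld nuts back into the jar

### The arm

A 6-joint arm with a two-finger parallel gripper is mounted at the origin on the work surface. World frame = base frame: x ahead of the robot, y to its left, z up, the work surface at z = 0. Lengths are in m, angles in degrees, forces in N, time in s.
With the tool pointing down it reaches from about 0.35 to 0.875 m from the base axis. Payload 4.2 kg.
Tool frame: the origin (TCP) lies midway between the tips of the shut fingers; the grasp point (between the pads) lies 19 mm behind it; z points along the fingers, y is the line along which they close (so a half turn about z gives the same grasp; the last joint's range is limited). The gripper opens to 87 mm and grips with 3 to 60 N. Pads are 19 mm wide; open, the fingers measure 117 mm over their backs; the gripper's body (75 mm by 190 mm) begins 51 mm behind the grasp point.
Start: joints at [-56.574, 22.042, 0.453, 0, -68.411, -14.817], TCP at [0.199, -0.592, 0.223] pointing down, gripper open.
Joint ranges: [-179.83, 179.83], [-69.29, 118.12], [-61.27, 80.66], [-181.25, 117.63], [-171.15, -9.14], [-177.46, 177.46]. Speed limits (degrees/s): [159.86, 159.86, 180, 180, 180, 180].

### API

Orientations are given as a 3x3 rotation matrix whose columns are the frame's x, y, z axes.
In Python, from station import sense, capture, finish_job, silhouettes, landmark_of gives the robot as it stands.
- The arm moves only by the tool step_arm, never from a script. Its arguments are lists of equal length, an entry for each row: "linear": the shift along the tool's x, y, z in mm, a list of three; "delta_rot": the turn, a rotation vector about the tool's x, y, z in rad, a list of three; "grip": the finger opening in mm, from 0 to 87. A call has 1 to 10 rows; each row shifts and turns the commanded pose from where the row before left it, along the tool's axes as they then stand; what a row does not reach is not made up. A row lasts 1/8 s, in which the tool goes at most 62.5 mm and 10.7 degrees, less where a joint would pass 70% of its speed; a pose out of reach is approached as far as the arm can. A call with a gripper value outside its range is refused whole. The fingers move at their own pace and stop on an object; the grip force is fixed at half the most. Time passes only in rows, so rows that do not move let the fingers close. It gives the time, the measured TCP pose, the force, the opening and the grip force at its end, in the units of the state.
- sense(): the state, without advancing time (a new reading comes with each control period).
- capture(name): name is "scene" or "top" or "wrist"; returns a dict with "img" (420x560x3 uint8, red, green, blue), "fx", "fy", "cx", "cy" (pixels), "world_to_cam" (4x4, takes a point from world to camera coordinates); the wrist camera has in their place "mount" (4x4, takes a point from camera to tool coordinates, whose origin is the TCP and whose axes are the flange's). Camera axes: x right, y up, looking along -z (the intrinsics and any distortion apply to the point x, -y, -z); pixel columns grow to the right and rows downward; lengths in m; the calibration is good to about 2 mm. A picture is of the moment at which its call begins: read the wrist's pose just before it. There is no depth.
- finish_job(): hands the job in; it is judged then, once.
Trained networks look in the newest picture that a camera, given by its name, has taken for a name from the list of things; names that differ only in an ending like _2 or _b are one class to them, and where a whole thing is asked for, a point or a joint stands for the part that bears it (a point fixed in the world has none). Each returns a list of dicts, best first, with "score" (0 to 1); they miss things now and then, are a little off and sometimes report something else, mostly with a low value. They report only what shows in the picture. A call takes as long as a camera call. They do not tell look-alikes from the thing itself.
- silhouettes(camera, label): "mask" (420x560 bool, what is visible of it) and "point" ([column, row] in pixels, amid what is visible of it).
- landmark_of(camera, label): "point" ([column, row] in pixels: a listed point, or the origin of a listed thing).
The state is a dict: "time_s": time; "joints": joint angles; "joint_velocities": joint speeds; "effort": joint torques, N m; "tcp_pos": TCP position; "ee_rot": TCP orientation; "wrist_force": force on the tool from outside, world axes, zero at the start; "moment": the same for the moment, N m; "gripper_width": opening from 0.0 (shut) to 1.0 (fully open); "gripper_force": force on a finger pad.
Only numpy, scipy, OpenCV 4.12 (cv2) and the standard library are available. Lean on these libraries where they do the work, as an engineer would, in place of code of your own. Each camera call takes 0.05 s, during which the arm holds its last target. There are 200 camera calls.

### The job

Return the five left-over weld nuts to the glass jar: pick up the channel chute they lie in by its handle, lower its nose gently onto the screw band that is left on the jar's neck, so that it points into the mouth, and tip it with the nose resting lightly there until the last nut has slid through into the jar. Glass chips, so never lean on it, and do not push the jar along or over; leave the nuts to the chute and everything else on the bench where it is. Then set the empty chute back down flat on the bench and let go.

Things in the scene. Friction and masses are not known exactly. Their poses are not given: they have to be found in the camera images.
- chute_grip (a point): centre of the chute's handle: a rubber-sleeved bar over the chute, lengthwise, 92 mm long, 10 wide, 20 high, its centre 61 above the chute's underside, on two narrow legs 41 before and behind it; 20 are free under the bar. Axes: x along the chute to its nose (its end at x = 85, the tail's at -155), y across, z up. The chute starts flat on the bench, the nuts in its tail half. It can turn in a weak grip
- chute_nose (a point): middle of the lower edge of the chute's open nose end, on the underside; same axes as chute_grip. The chute is a loose bare-metal U-channel 240 mm long, 40 wide (34 inside), walls 28 high and 3 thick, about 0.25 kg, open on top, closed at its tail
- jar_mouth (a point): centre of the glass jar's mouth at the glass's top, z up. Jar: loose, 0.4 kg, 110 mm high, body 84 across, inside of mouth 54; the taller of two round vessels. A metal screw band, 69 across, is left on its neck as the rim to rest on: its top stands 2 to 12 mm above this point, differing each time and not measured, so feel for it. Jar slides or tips if pushed; chips if pressed over 12 N
- nut1: bare steel hexagon weld nut, 19 mm across flats, 10 high, origin at its centre, z along its hole; about 18 g, one of five alike. Starts to slide in the chute at a tilt of roughly 14 to 22 degrees (it varies) and then gathers speed: tipped fast or much steeper it can shoot over the jar
- nut2: weld nut like nut1
- nut3: weld nut like nut1
- nut4: weld nut like nut1
- nut5: weld nut like nut1
- tin: bystander: open sheet-steel tin of bolts, 100 across, 62 high, origin under its centre; shorter and wider than the jar
- brush: bystander: wire brush lying, 220 long, 30 high, origin near its ferrule, handle to -x
- hammer: bystander: hammer lying, 260 long, handle to -x
- pliers: bystander: pliers lying, 180 long, 16 high, origin at the pivot, jaws to +x
- cross: bystander: welded cross of 50 mm square steel tube lying, 160 by 160, 50 high, origin under its centre
- magnet: bystander: three-bar magnetic welding square lying, 110 by 100, 18 high
Things that resemble listed ones, but are neither listed nor needed, are in the scene too. Of the things shaped like the part that bears chute_grip, the aluminium one is meant.

How it is judged:
By the outcome, as a careful person would: the job done as asked, in the order asked, and still so for the second after the job is handed in, with the robot touching nothing.
It also fails if it takes over 69 s, if anything falls off the work surface, if the arm or the gripper's body presses on something with over 40 N, if the wrist force passes 120 N, or if a joint passes its speed limit or range.

## Working session

There is one attempt and no reset: what is moved stays moved. The work goes in short steps, Python scripts to look and compute and a tool call to move; the robot and the scene stay as the last step left them, time stands still between calls to the robot, and variables do not carry over. Pictures are saved under pics/ and viewed, at most 10 in all, crops included, and the job is handed in when it is done.

Besides the shell and the picture viewer there is one more tool, called after ">>>" as name(argument=value, ...), one argument or row to a line, values as JSON. step_arm: Moves the arm, as the interface text tells. Its arguments: {"type":"object","properties":{"linear":{"type":"array"},"delta_rot":{"type":"array"},"grip":{"type":"array"}},"required":["linear","delta_rot","grip"]}

```bash
mkdir -p pics; cat > h.py <<'E'
import numpy as np, cv2
from station import sense,capture,finish_job,silhouettes,landmark_of
def w2c(c,s=None):
    if 'world_to_cam' in c: return np.array(c['world_to_cam'])
    T=np.eye(4);T[:3,:3]=s['ee_rot'];T[:3,3]=s['tcp_pos'];return np.linalg.inv(T@np.array(c['mount']))
def ray(c,M,p):
    d=np.array([(p[0]-c['cx'])/c['fx'],-(p[1]-c['cy'])/c['fy'],-1.]);R=M[:3,:3];return -R.T@M[:3,3],R.T@d
def atz(c,M,p,z):
    o,d=ray(c,M,p);return o+d*(z-o[2])/d[2]
def proj(c,M,X):
    q=M[:3,:3]@np.array(X)+M[:3,3];return np.array([c['cx']-c['fx']*q[0]/q[2],c['cy']+c['fy']*q[1]/q[2]])
E
python3 - <<'E'
from h import *
s=sense();print({k:np.round(v,3).tolist() for k,v in s.items()})
ims=[]
for n in ['scene','top']:
    c=capture(n);M=w2c(c);print(n,[k for k in c],c['fx'],c['cx'],c['cy'],np.round(-M[:3,:3].T@M[:3,3],3))
    cv2.imwrite(f'pics/{n}0.png',cv2.resize(c['img'][...,::-1],(784,588)))
    for l,z in [('chute_grip',.061),('chute_nose',0),('jar_mouth',.11),('tin',0),('nut1',.008)]:
        for r in landmark_of(n,l): print(l,round(r['score'],2),np.round(r['point']),np.round(atz(c,M,r['point'],z),3))
E
```

```text
{'time_s': 0.0, 'joints': [-56.573, 22.088, 0.381, -0.031, -68.41, -14.816], 'joint_velocities': [-0.082, 0.014, -0.094, -0.047, -0.044, 0.019], 'effort': [-0.0, -39.067, 18.74, 4.22, 0.011, -0.0], 'tcp_pos': [0.199, -0.592, 0.221], 'ee_rot': [[-0.948, -0.319, -0.001], [-0.319, 0.948, 0.002], [0.0, 0.002, -1.0]], 'wrist_force': [-0.559, 0.362, -0.224], 'moment': [0.004, -0.006, 0.02], 'gripper_force': 0.0, 'gripper_width': 1.0}
scene ['img', 'fx', 'fy', 'cx', 'cy', 'world_to_cam'] 390.1318922276964 274.30092248351235 210.17362956663857 [ 1.06  -0.483  0.797]
chute_grip 0.92 [146. 218.] [ 0.31  -0.257  0.061]
chute_grip 0.87 [219. 231.] [ 0.473 -0.141  0.061]
chute_grip 0.66 [274. 142.] [0.275 0.22  0.061]
chute_grip 0.6 [242. 336.] [ 0.736 -0.275  0.061]
chute_nose 0.76 [282. 172.] [0.348 0.191 0.   ]
chute_nose 0.57 [166. 254.] [ 0.398 -0.263  0.   ]
jar_mouth 0.9 [307. 153.] [0.431 0.209 0.11 ]
tin 0.74 [354. 215.] [0.63  0.214 0.   ]
nut1 0.73 [323. 283.] [ 0.733 -0.028  0.008]
nut1 0.55 [208. 254.] [ 0.475 -0.185  0.008]
nut1 0.54 [181. 280.] [ 0.5   -0.281  0.008]
nut1 0.5 [192.
[... 285 characters left out ...]
.143  0.061]
chute_grip 0.7 [351. 268.] [ 0.325 -0.274  0.061]
chute_grip 0.62 [196. 283.] [0.266 0.226 0.061]
chute_nose 0.88 [213. 263.] [0.336 0.181 0.   ]
chute_nose 0.75 [340. 245.] [ 0.405 -0.247  0.   ]
chute_nose 0.65 [285. 230.] [ 0.454 -0.058  0.   ]
jar_mouth 0.91 [203. 226.] [0.446 0.207 0.11 ]
tin 0.93 [202. 180.] [0.623 0.233 0.   ]
tin 0.42 [328. 221.] [ 0.486 -0.207  0.   ]
tin 0.3 [395. 177.] [ 0.648 -0.439  0.   ]
tin 0.23 [248. 136.] [0.785 0.076 0.   ]
nut1 0.61 [339. 220.] [ 0.49  -0.242  0.008]
nut1 0.54 [345. 218.] [ 0.496 -0.263  0.008]
nut1 0.47 [356. 217.] [ 0.501 -0.299  0.008]
nut1 0.4 [329. 222.] [ 0.482 -0.21   0.008]
nut1 0.27 [286. 229.] [ 0.454 -0.062  0.008]
```

View pics/top0.png

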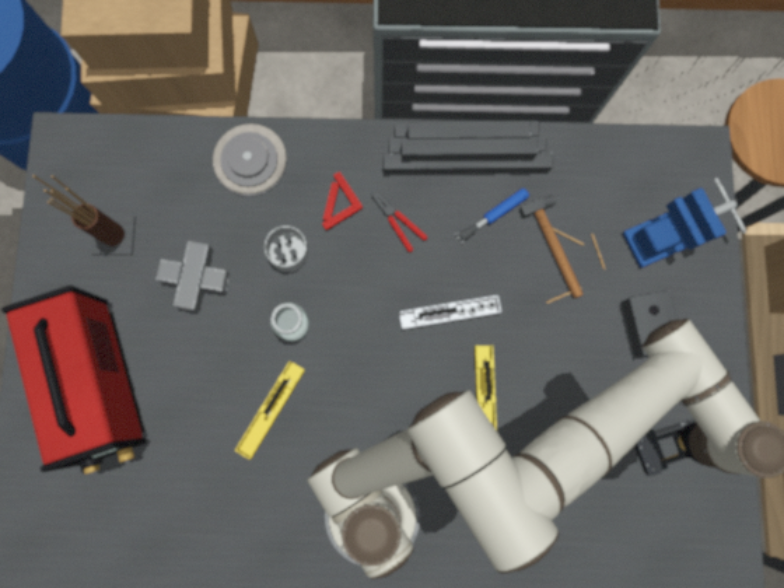

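View pics/scene0.png

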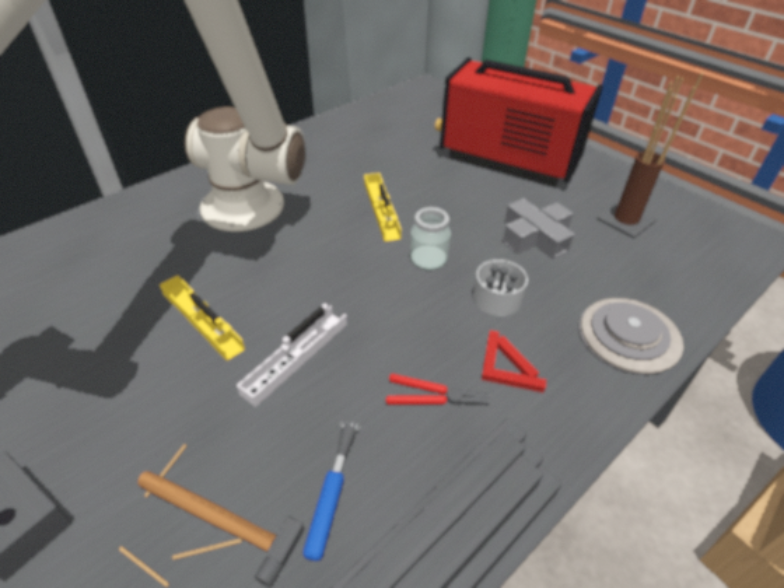

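The aluminium chute is the bare-metal one in the middle of the top view, at about (450,312). Its handle is near (435,314) and its tail, holding the nuts, is on the right. The jar is at (290,322) and the tin at (285,248). The two yellow chutes are look-alikes. I'll triangulate the points before moving.

```bash
cat >> h.py <<'E'
def tri(rays):
    A=np.zeros((3,3));b=np.zeros(3)
    for o,d in rays:
        d=d/np.linalg.norm(d);P=np.eye(3)-np.outer(d,d);A+=P;b+=P@o
    X=np.linalg.solve(A,b);return X,[np.linalg.norm(np.cross(X-o,d/np.linalg.norm(d))) for o,d in rays]
def near(n,l,c,M,X,tol=40):
    q=proj(c,M,X);r=[(np.linalg.norm(np.array(a['point'])-q),a) for a in landmark_of(n,l)]
    r=[a for a in r if a[0]<tol];return min(r,key=lambda a:a[0])[1] if r else None
E
python3 - <<'E'
from h import *
C={n:capture(n) for n in ['scene','top']}
for l,X in [('chute_grip',(.48,-.142,.061)),('chute_nose',(.454,-.06,0)),('jar_mouth',(.438,.208,.11)),('tin',(.626,.22,0))]:
    R=[]
    for n,c in C.items():
        M=w2c(c);a=near(n,l,c,M,X,25)
        if a: R.append(ray(c,M,a['point'])); print(l,n,a['score'])
    if len(R)>1: print(tri(R))
c=C['top'];M=w2c(c)
for r in silhouettes('top','chute_grip'):
    if r['score']<.3: continue
    m=r['mask'].astype(np.uint8);ct=max(cv2.findContours(m,0,1)[0],key=cv2.contourArea)
    b=cv2.boxPoints(cv2.minAreaRect(ct));print(r['score'],[np.round(atz(c,M,p,.02)[:2],3).tolist() for p in b])
E
```

```text
chute_grip scene 0.95
chute_grip top 0.81
(array([ 0.47495091, -0.1507456 ,  0.06430566]), [np.float64(0.0024812430976051372), np.float64(0.002481243097605154)])
chute_nose scene 0.94
chute_nose top 0.81
(array([ 0.45761171, -0.07003341,  0.02243143]), [np.float64(0.001392105294234924), np.float64(0.001392105294234831)])
jar_mouth scene 0.89
jar_mouth top 0.68
(array([0.45233538, 0.19925216, 0.119499  ]), [np.float64(3.317383999427307e-05), np.float64(3.317383999435217e-05)])
tin scene 0.61
0.74 [[0.396, -0.237], [0.399, -0.281], [0.213, -0.288], [0.211, -0.244]]
0.59 [[0.479, -0.058], [0.523, -0.29], [0.479, -0.297], [0.436, -0.066]]
0.59 [[0.143, 0.321], [0.355, 0.207], [0.332, 0.166], [0.121, 0.281]]
```

>>> step_arm(
  linear=[
    [0,50,0],
    [0,50,0],
    [0,50,0],
    [0,50,0],
    [0,50,0],
    [-30,30,0],
    [-30,30,0],
    [-30,30,0],
    [-30,30,0],
  ],
  delta_rot=[
    [0,0,0],
    [0,0,0],
    [0,0,0],
    [0,0,0],
    [0,0,0],
    [0,0,0],
    [0,0,0],
    [0,0,0],
    [0,0,0],
  ],
  grip=[87,87,87,87,87,87,87,87,87],
)

```text
time_s: 2.28
tcp_pos: [0.1954, -0.2023, 0.2229]
ee_rot: [[-0.948, -0.318, 0.002], [-0.318, 0.948, -0.0], [-0.002, -0.001, -1.0]]
wrist_force: [0.5, -0.8, 0.1]
gripper_width: 1.003
gripper_force: 0.0
```

>>> step_arm(
  linear=[
    [-47,-10,0],
    [-47,-10,0],
    [-47,-10,0],
    [-47,-10,0],
    [-47,-10,0],
    [-45,-10,0],
    [0,0,0],
    [0,0,0],
    [0,0,0],
    [0,0,0],
  ],
  delta_rot=[
    [0,0,0],
    [0,0,0],
    [0,0,0],
    [0,0,0],
    [0,0,0],
    [0,0,0],
    [0,0,-0.17],
    [0,0,-0.17],
    [0,0,-0.17],
    [0,0,-0.17],
  ],
  grip=[60,60,60,60,60,60,60,60,60,60],
)

```text
time_s: 3.52
tcp_pos: [0.4797, -0.1708, 0.2226]
ee_rot: [[-0.531, -0.847, 0.0], [-0.847, 0.531, -0.0], [-0.0, -0.0, -1.0]]
wrist_force: [-0.3, 0.2, 0.2]
gripper_width: 0.683
gripper_force: 0.0
```

>>> step_arm(
  linear=[
    [0,0,0],
    [0,0,0],
    [0,0,0],
    [0,0,0],
    [0,0,0],
    [0,0,0],
  ],
  delta_rot=[
    [0,0,-0.17],
    [0,0,-0.17],
    [0,0,-0.17],
    [0,0,-0.17],
    [0,0,-0.07],
    [0,0,0],
  ],
  grip=[60,60,60,60,60,60],
)

```text
time_s: 4.28
tcp_pos: [0.4796, -0.1709, 0.2227]
ee_rot: [[0.182, -0.983, 0.0], [-0.983, -0.182, -0.0], [0.0, -0.0, -1.0]]
wrist_force: [0.8, -0.2, -0.6]
gripper_width: 0.685
gripper_force: 0.0
```

```bash
python3 - <<'E'
from h import *
s=sense();c=capture('wrist');M=w2c(c,s)
print(np.round(s['joints'],1),s['tcp_pos'],np.round(s['ee_rot'],3).tolist(), s['time_s'])
cv2.imwrite('pics/w1.png',c['img'][...,::-1])
for l,z in [('chute_grip',.061),('chute_nose',0),('nut1',.008)]:
    for r in landmark_of('wrist',l): print(l,round(r['score'],2),np.round(r['point']),np.round(atz(c,M,r['point'],z),4))
for r in silhouettes('wrist','chute_grip'):
    m=r['mask'].astype(np.uint8);ct=max(cv2.findContours(m,0,1)[0],key=cv2.contourArea)
    b=cv2.boxPoints(cv2.minAreaRect(ct));print(r['score'],[np.round(atz(c,M,p,.028)[:2],3).tolist() for p in b])
E
```

```text
[ -1.3  10.7 -15.5  -0.  -63.7  11.8] [ 0.47962273 -0.17085124  0.22266418] [[0.182, -0.983, 0.0], [-0.983, -0.182, -0.0], [0.0, -0.0, -1.0]] 4.275
chute_grip 0.9 [469. 129.] [ 0.3173 -0.2608  0.061 ]
chute_grip 0.64 [280. 223.] [ 0.4726 -0.1388  0.061 ]
chute_nose 0.88 [279. 273.] [ 0.4579 -0.0564  0.    ]
chute_nose 0.58 [365. 115.] [ 0.4    -0.2578  0.    ]
chute_nose 0.21 [284. 149.] [ 0.4806 -0.206   0.    ]
nut1 0.83 [274.  98.] [ 0.5006 -0.2568  0.008 ]
nut1 0.83 [280. 123.] [ 0.4899 -0.2325  0.008 ]
nut1 0.69 [280. 147.] [ 0.4855 -0.2077  0.008 ]
nut1 0.54 [277.  74.] [ 0.5019 -0.2805  0.008 ]
nut1 0.54 [281. 172.] [ 0.4789 -0.1812  0.008 ]
nut1 0.18 [81. 59.] [ 0.7014 -0.2586  0.008 ]
0.81 [[0.522, -0.293], [0.483, -0.3], [0.438, -0.078], [0.485, -0.069]]
0.62 [[0.407, -0.239], [0.411, -0.28], [0.205, -0.286], [0.195, -0.245]]
```

View pics/w1.png

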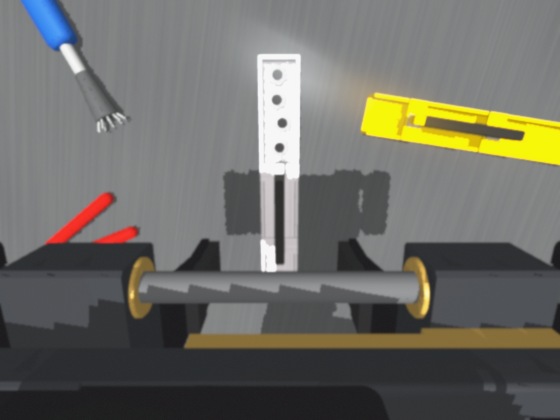

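The wrist view shows the aluminium chute lined up with the tool x axis, with its black handle at column 280, rows 175–265. The five nuts are behind it, at rows 74–172. I'll grip 28 mm tailward of the handle centre, which is nearer the centre of mass.

>>> step_arm(
  linear=[
    [-5,1,40],
    [0,0,45],
    [0,0,40],
    [0,0,30],
    [0,0,16],
    [0,0,10],
    [0,0,0],
    [0,0,0],
    [0,0,0],
    [0,0,0],
  ],
  delta_rot=[
    [0,0,0],
    [0,0,0],
    [0,0,0],
    [0,0,0],
    [0,0,0],
    [0,0,0],
    [0,0,0],
    [0,0,0],
    [0,0,0],
    [0,0,0],
  ],
  grip=[60,60,60,60,60,60,60,5,5,5],
)

```text
time_s: 5.78
tcp_pos: [0.478, -0.1661, 0.0421]
ee_rot: [[0.183, -0.983, 0.001], [-0.983, -0.183, -0.0], [0.0, -0.001, -1.0]]
wrist_force: [-0.6, 0.3, 0.3]
gripper_width: 0.432
gripper_force: 0.0
```

>>> step_arm(
  linear=[
    [0,0,0],
    [0,0,0],
    [0,0,0],
    [0,0,0],
  ],
  delta_rot=[
    [0,0,0],
    [0,0,0],
    [0,0,0],
    [0,0,0],
  ],
  grip=[5,5,5,5],
)

```text
time_s: 6.28
tcp_pos: [0.478, -0.1661, 0.0415]
ee_rot: [[0.183, -0.983, 0.001], [-0.983, -0.183, 0.0], [0.0, -0.001, -1.0]]
wrist_force: [1.0, 0.3, -0.3]
gripper_width: 0.108
gripper_force: 30.0
```

>>> step_arm(
  linear=[
    [0,0,-5],
    [0,0,-10],
    [0,0,-20],
    [0,0,-25],
    [0,0,-30],
    [0,0,-30],
    [0,0,-20],
    [0,0,-10],
    [0,0,0],
    [0,0,0],
  ],
  delta_rot=[
    [0,0,0],
    [0,0,0],
    [0,0,0],
    [0,0,0],
    [0,0,0],
    [0,0,0],
    [0,0,0],
    [0,0,0],
    [0,0,0],
    [0,0,0],
  ],
  grip=[5,5,5,5,5,5,5,5,5,5],
)

```text
time_s: 7.52
tcp_pos: [0.4769, -0.166, 0.1905]
ee_rot: [[0.183, -0.983, -0.002], [-0.983, -0.183, 0.0], [-0.001, 0.002, -1.0]]
wrist_force: [-0.2, 0.2, -4.1]
gripper_width: 0.11
gripper_force: 30.0
```

```bash
python3 - <<'E'
from h import *
s=sense();print(s['wrist_force'],s['moment'],s['tcp_pos'])
C={n:capture(n) for n in ['scene','top']}
X0=np.array(s['tcp_pos']);R=np.array(s['ee_rot']);u=-R[:,0]
g=X0+.028*u+[0,0,.019];nz=g+.085*u-[0,0,.061];print('expected',g,nz)
for l,X in [('chute_grip',g),('chute_nose',nz),('jar_mouth',(.448,.202,.11)),('tin',(.626,.22,0))]:
    Q=[]
    for n,c in C.items():
        M=w2c(c);a=near(n,l,c,M,X,25)
        if a: Q.append(ray(c,M,a['point'])); print(l,n,round(a['score'],2),'exp',np.round(proj(c,M,X)),'got',np.round(a['point']),np.round(atz(c,M,a['point'],X[2]),3))
    if len(Q)>1: print(tri(Q))
for n,c in C.items():
    M=w2c(c)
    for r in silhouettes(n,'jar_mouth')+silhouettes(n,'jar')if 0 else []: pass
c=C['scene'];cv2.imwrite('pics/s2.png',cv2.resize(c['img'][80:290,80:360,::-1],(784,588)))
E
```

```text
[-0.1972249   0.1642422  -4.12084213] [ 0.0624685   0.12950358 -0.03253714] [ 0.47690911 -0.16597021  0.19049119]
expected [ 0.47179307 -0.13844158  0.20951641] [ 0.45626223 -0.05487253  0.14859296]
chute_grip scene 0.79 exp [214. 186.] got [214. 186.] [ 0.471 -0.136  0.21 ]
chute_grip top 0.87 exp [314. 215.] got [319. 216.] [ 0.47  -0.153  0.21 ]
(array([ 0.47277237, -0.14581831,  0.21548714]), [np.float64(0.007436588517524192), np.float64(0.00743658851752427)])
chute_nose scene 0.76 exp [240. 187.] got [238. 188.] [ 0.456 -0.063  0.149]
chute_nose top 0.59 exp [285. 223.] got [289. 220.] [ 0.464 -0.068  0.149]
(array([ 0.46295049, -0.06740997,  0.15585431]), [np.float64(0.00011047849270753358), np.float64(0.00011047849270741286)])
jar_mouth scene 0.8 exp [309. 157.] got [308. 154.] [0.436 0.209 0.11 ]
jar_mouth top 0.92 exp [204. 225.] got [206. 224.] [0.454 0.196 0.11 ]
(array([0.45095726, 0.19353971, 0.12595612]), [np.float64(0.0009197010356949059), np.float64(0.0009197010356950204)])
tin scene 0.89 exp [355. 213.] got [353. 216.] [0.629 0.21  0.   ]
tin top 0.97 exp [206. 179.] got [204. 178.] [0.629 0.227 0.   ]
(array([ 0.62678442,  0.22379502, -0.00943796]), [np.float64(0.0056762132916324615), np.float64(0.005676213291632581)])
```

View pics/s2.png

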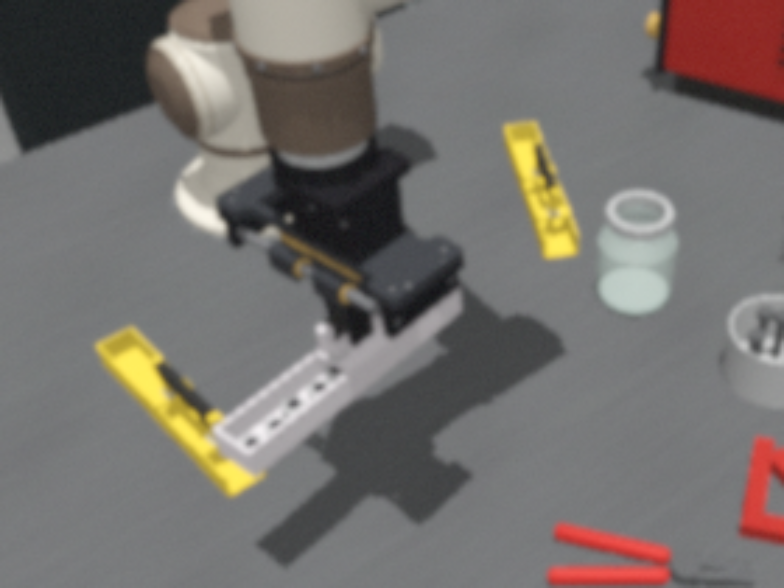

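The chute was lifted level, with the nuts still in its tail. Next I'll pin down the jar by fitting its outline in both views.

```bash
cat > jar.py <<'E'
from h import *
from scipy.optimize import minimize
def model(c,M,x,y,H=.075):
    t=np.linspace(0,2*np.pi,40);P=[(x+r*np.cos(a),y+r*np.sin(a),z) for r,z in [(.042,.003),(.042,H),(.0345,.1),(.0345,.117)] for a in t]
    p=np.array([proj(c,M,X) for X in P],np.float32);h=cv2.convexHull(p);m=np.zeros((1680,2240),np.uint8);cv2.fillConvexPoly(m,np.round(h*4).astype(int),1);return m
if __name__=='__main__':
    tot=[]
    for n in ['scene','top']:
        c=capture(n);M=w2c(c);q=proj(c,M,(.445,.205,.06))
        for r in silhouettes(n,'jar_mouth'):
            if np.linalg.norm(np.array(r['point'])-q)>25: continue
            m=cv2.resize(r['mask'].astype(np.uint8),(2240,1680),interpolation=0)
            f=lambda v:1-(m&model(c,M,*v)).sum()/max(1,(m|model(c,M,*v)).sum())
            o=minimize(f,[.445,.205],method='Nelder-Mead',options=dict(initial_simplex=[[.445,.205],[.455,.205],[.445,.215]],maxiter=60));print(n,r['score'],np.round(o.x,4),'iou',1-o.fun)
            tot.append((n,m,c,M));break
    def F(v): return sum(1-(m&model(c,M,*v)).sum()/(m|model(c,M,*v)).sum() for n,m,c,M in tot)
    o=minimize(F,[.445,.205],method='Nelder-Mead',options=dict(initial_simplex=[[.445,.205],[.455,.205],[.445,.215]],maxiter=60));print('both',o.x,o.fun)
E
python3 jar.py
```

```text
scene 0.59 [0.4443 0.207 ] iou 0.8832363023015398
top 0.57 [0.4428 0.2019] iou 0.9325543255432555
both [0.44407348 0.20408291] 0.20640079119065358
```

>>> step_arm(
  linear=[
    [-10,-1.5,0],
    [-20,-3,0],
    [-30,-4,0],
    [-35,-5,0],
    [-35,-5,0],
    [-35,-5,0],
    [-35,-5,0],
    [-25,-3.5,0],
    [-15,-2,0],
    [-8,-1,0],
  ],
  delta_rot=[
    [0,0,0],
    [0,0,0],
    [0,0,0],
    [0,0,0],
    [0,0,0],
    [0,0,0],
    [0,0,0],
    [0,0,0],
    [0,0,0],
    [0,0,0],
  ],
  grip=[5,5,5,5,5,5,5,5,5,5],
)

```text
time_s: 9.48
tcp_pos: [0.4666, 0.0848, 0.1916]
ee_rot: [[0.184, -0.983, 0.0], [-0.983, -0.184, -0.0], [0.0, -0.0, -1.0]]
wrist_force: [-0.2, -0.1, -2.6]
gripper_width: 0.112
gripper_force: 30.0
```

>>> step_arm(
  linear=[
    [0,0,0],
    [-1.5,0,-4],
    [-1.5,0,-4],
    [-1.5,0,-4],
    [-1.5,0,-4],
    [0,0,0],
    [0,0,0],
  ],
  delta_rot=[
    [0,0,0],
    [0,0.035,0],
    [0,0.035,0],
    [0,0.035,0],
    [0,0.035,0],
    [0,0,0],
    [0,0,0],
  ],
  grip=[5,5,5,5,5,5,5],
)

```text
time_s: 10.35
tcp_pos: [0.4654, 0.0903, 0.207]
ee_rot: [[0.18, -0.983, 0.025], [-0.974, -0.182, -0.137], [0.139, 0.0, -0.99]]
wrist_force: [-1.0, -0.5, -2.7]
gripper_width: 0.112
gripper_force: 30.0
```

```bash
cat >> h.py <<'E'
def nose(s):
    X=np.array(s['tcp_pos']);R=np.array(s['ee_rot']);n=X+R@[-.113,0,.042];return n,np.degrees(np.arcsin(R[2,0]))
E
python3 - <<'E'
from h import *
s=sense();print(s['time_s'],s['wrist_force'],s['moment'],s['tcp_pos'],np.round(s['joints'],1))
n0,t=nose(s);print('nose,tilt',n0,t)
R=np.array(s['ee_rot'])
ims=[]
for n in ['scene','top']:
    c=capture(n);M=w2c(c);im=cv2.resize(c['img'],None,fx=4,fy=4,interpolation=cv2.INTER_CUBIC)
    for y in (-.02,.02):
      for z in (0,-.028):
        p=proj(c,M,n0+R@[0,y,z]);cv2.circle(im,tuple(int(v*4+2) for v in p),4,(255,0,0),-1)
    for Z in (.122,):
        for a in np.linspace(0,6.28,24): cv2.circle(im,tuple(int(v*4+2) for v in proj(c,M,(.444+.0345*np.cos(a),.204+.0345*np.sin(a),Z))),2,(0,255,0),-1)
    q=(proj(c,M,(.444,.19,.12))*4).astype(int);ims.append(im[q[1]-250:q[1]+250,q[0]-195:q[0]+195])
cv2.imwrite('pics/n3.png',np.hstack(ims)[...,::-1])
E
```

```text
10.35 [-1.01946965 -0.51137913 -2.6814233 ] [0.48941778 0.2102443  0.01904096] [0.46541433 0.09032546 0.20704395] [ 35.5   8.4 -24.4   8.3 -60.9 -29.3]
nose,tilt [0.44608798 0.19461875 0.14975169] 7.98619410883283
```

View pics/n3.png

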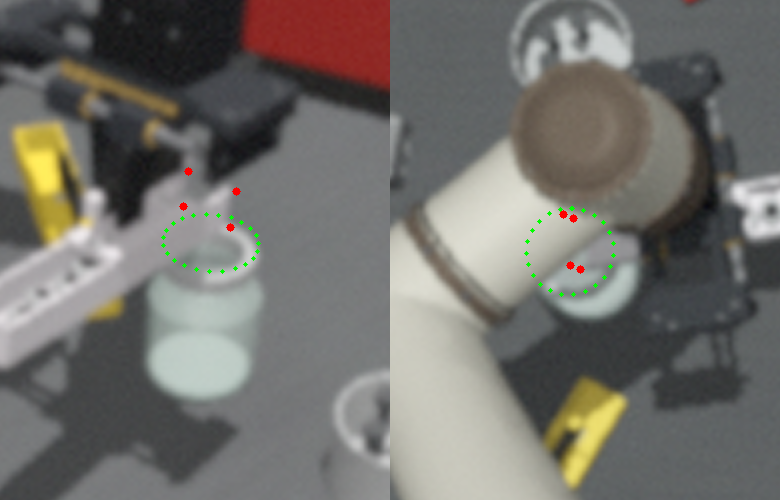

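The left panel (scene) shows the chute nose over the jar's near rim, at about (205,215). The predicted ring matches the band to within 2 px of the original image. In the right panel (top) the arm hides the nose, and the jar body sits where parallax predicts. I'll check the chute's nose and grip pixels with the network.

```bash
python3 - <<'E'
from h import *
s=sense();n0,t=nose(s);R=np.array(s['ee_rot']);g=np.array(s['tcp_pos'])+R@[-.028,0,-.019]
c=capture('scene');M=w2c(c)
for l,X in [('chute_nose',n0),('chute_grip',g)]:
    print(l,proj(c,M,X),[(round(a['score'],2),np.round(a['point'],1)) for a in landmark_of('scene',l)])
for a in silhouettes('scene','chute_grip'):
    m=a['mask'].astype(np.uint8)
    mod=np.zeros_like(m)
    for sl in (0,1.):
      best=None
      pass
    P=[n0+R@[x,y,z] for x in (0,.24) for y in(-.02,.02) for z in(0,-.028)]
    h=cv2.convexHull(np.array([proj(c,M,X) for X in P],np.float32));cv2.fillConvexPoly(mod,np.round(h).astype(int),1)
    if (m&mod).sum()<100: continue
    ys,xs=np.nonzero(m);yy,xx=np.nonzero(mod);print(a['score'],'mask box',xs.min(),xs.max(),ys.min(),ys.max(),'model',xx.min(),xx.max(),yy.min(),yy.max(),'nose col side rows',[ (k,np.nonzero(m[:,k])[0][[0,-1]].tolist(),np.nonzero(mod[:,k])[0][[0,-1]].tolist()) for k in (230,250,270,290,300) if m[:,k].any() and mod[:,k].any()])
E
```

```text
chute_nose [307.66156076 146.27799364] [(0.6, array([168. , 253.8])), (0.58, array([279.1, 173.7]))]
chute_grip [292.95725431 136.70466985] [(0.94, array([273.9, 139.3])), (0.79, array([291.2, 137.7])), (0.59, array([145.4, 221.5]))]
0.64 mask box 246 313 129 184 model 247 315 135 184 nose col side rows [(250, [166, 181], [165, 179]), (270, [153, 175], [154, 177]), (290, [148, 164], [142, 164]), (300, [130, 157], [137, 158])]
```

The model overlays the chute mask to within 2 px, so the grip has held. Now lowering, with a 3 mm shift forward.

>>> step_arm(
  linear=[
    [-2,0,5],
    [-3,0,7],
    [-1,0,6],
    [-0.5,0,4],
    [-0.3,0,2],
    [0,0,0],
    [0,0,0],
  ],
  delta_rot=[
    [0,0,0],
    [0,0,0],
    [0,0,0],
    [0,0,0],
    [0,0,0],
    [0,0,0],
    [0,0,0],
  ],
  grip=[5,5,5,5,5,5,5],
)

```text
time_s: 11.52
tcp_pos: [0.465, 0.0942, 0.1827]
ee_rot: [[0.181, -0.983, 0.026], [-0.974, -0.183, -0.137], [0.139, -0.0, -0.99]]
wrist_force: [0.0, -0.2, -3.1]
gripper_width: 0.112
gripper_force: 30.0
```

```bash
cat > st.py <<'E'
from h import *
s=sense();n,t=nose(s);print(s['time_s'],'F',np.round(s['wrist_force'],2),'M',np.round(s['moment'],3),'nose',np.round(n,4),'tilt',round(t,2))
E
python3 st.py
```

```text
11.525 F [ 0.   -0.21 -3.06] M [ 0.521  0.168 -0.057] nose [0.4457 0.1984 0.1253] tilt 8.01
```

>>> step_arm(
  linear=[
    [-0.1,0,1],
    [-0.1,0,1],
    [0,0,0],
  ],
  delta_rot=[
    [0,0,0],
    [0,0,0],
    [0,0,0],
  ],
  grip=[5,5,5],
)

```text
time_s: 11.9
tcp_pos: [0.4649, 0.094, 0.1804]
ee_rot: [[0.181, -0.983, 0.025], [-0.974, -0.183, -0.137], [0.14, 0.0, -0.99]]
wrist_force: [0.3, -0.3, -1.8]
gripper_width: 0.114
gripper_force: 30.0
```

```bash
python3 st.py
```

```text
11.9 F [ 0.34 -0.34 -1.82] M [0.508 0.21  0.009] nose [0.4455 0.1982 0.1231] tilt 8.02
```

>>> step_arm(
  linear=[
    [-0.1,0,1],
    [0,0,0],
  ],
  delta_rot=[
    [0,0,0],
    [0,0,0],
  ],
  grip=[5,5],
)

```text
time_s: 12.15
tcp_pos: [0.4649, 0.094, 0.1794]
ee_rot: [[0.181, -0.983, 0.025], [-0.973, -0.183, -0.137], [0.14, 0.0, -0.99]]
wrist_force: [-1.0, 0.8, -3.6]
gripper_width: 0.111
gripper_force: 30.0
```

```bash
python3 st.py
```

```text
12.15 F [-0.98  0.84 -3.55] M [ 0.547  0.231 -0.007] nose [0.4455 0.1982 0.122 ] tilt 8.02
```

>>> step_arm(
  linear=[
    [-0.1,0,1],
    [0,0,0],
  ],
  delta_rot=[
    [0,0,0],
    [0,0,0],
  ],
  grip=[5,5],
)

```text
time_s: 12.4
tcp_pos: [0.4648, 0.0939, 0.1783]
ee_rot: [[0.181, -0.983, 0.025], [-0.973, -0.183, -0.137], [0.14, 0.0, -0.99]]
wrist_force: [-0.4, -0.6, -3.0]
gripper_width: 0.112
gripper_force: 30.0
```

```bash
python3 st.py
```

```text
12.4 F [-0.41 -0.59 -2.96] M [ 0.542  0.201 -0.013] nose [0.4454 0.1982 0.121 ] tilt 8.03
```

>>> step_arm(
  linear=[
    [-0.1,0,1],
    [0,0,0],
  ],
  delta_rot=[
    [0,0,0],
    [0,0,0],
  ],
  grip=[5,5],
)

```text
time_s: 12.65
tcp_pos: [0.4649, 0.0939, 0.1774]
ee_rot: [[0.181, -0.983, 0.025], [-0.973, -0.183, -0.137], [0.14, 0.0, -0.99]]
wrist_force: [-1.3, -0.6, -2.9]
gripper_width: 0.113
gripper_force: 30.0
```

```bash
python3 st.py
```

```text
12.65 F [-1.25 -0.58 -2.93] M [ 0.522  0.195 -0.016] nose [0.4455 0.1981 0.12  ] tilt 8.03
```

>>> step_arm(
  linear=[
    [-0.1,0,1],
    [0,0,0],
  ],
  delta_rot=[
    [0,0,0],
    [0,0,0],
  ],
  grip=[5,5],
)

```text
time_s: 12.9
tcp_pos: [0.4649, 0.0938, 0.1764]
ee_rot: [[0.181, -0.983, 0.025], [-0.973, -0.183, -0.137], [0.14, 0.0, -0.99]]
wrist_force: [0.4, 0.6, -3.8]
gripper_width: 0.111
gripper_force: 30.0
```

```bash
python3 st.py
```

```text
12.9 F [ 0.36  0.56 -3.8 ] M [0.521 0.213 0.018] nose [0.4455 0.1981 0.119 ] tilt 8.03
```

>>> step_arm(
  linear=[
    [-0.1,0,1],
    [0,0,0],
  ],
  delta_rot=[
    [0,0,0],
    [0,0,0],
  ],
  grip=[5,5],
)

```text
time_s: 13.15
tcp_pos: [0.4649, 0.0938, 0.1754]
ee_rot: [[0.181, -0.983, 0.025], [-0.973, -0.183, -0.137], [0.14, 0.0, -0.99]]
wrist_force: [0.1, 0.1, -2.8]
gripper_width: 0.113
gripper_force: 30.0
```

```bash
python3 st.py
```

```text
13.15 F [ 0.08  0.14 -2.83] M [ 0.479  0.243 -0.024] nose [0.4455 0.198  0.118 ] tilt 8.03
```

>>> step_arm(
  linear=[
    [-0.1,0,1],
    [0,0,0],
  ],
  delta_rot=[
    [0,0,0],
    [0,0,0],
  ],
  grip=[5,5],
)

```text
time_s: 13.4
tcp_pos: [0.4649, 0.0938, 0.1744]
ee_rot: [[0.181, -0.983, 0.025], [-0.973, -0.183, -0.137], [0.14, 0.0, -0.99]]
wrist_force: [-0.8, 0.2, -2.8]
gripper_width: 0.112
gripper_force: 30.0
```

```bash
python3 st.py
```

```text
13.4 F [-0.77  0.15 -2.78] M [ 0.534  0.155 -0.004] nose [0.4455 0.198  0.117 ] tilt 8.02
```

>>> step_arm(
  linear=[
    [-0.1,0,1],
    [0,0,0],
  ],
  delta_rot=[
    [0,0,0],
    [0,0,0],
  ],
  grip=[5,5],
)

```text
time_s: 13.65
tcp_pos: [0.4649, 0.0937, 0.1734]
ee_rot: [[0.181, -0.983, 0.025], [-0.973, -0.183, -0.137], [0.14, 0.0, -0.99]]
wrist_force: [-0.5, 0.5, -3.5]
gripper_width: 0.112
gripper_force: 30.0
```

```bash
python3 st.py
```

```text
13.65 F [-0.49  0.52 -3.51] M [ 0.497  0.195 -0.018] nose [0.4455 0.198  0.116 ] tilt 8.03
```

>>> step_arm(
  linear=[
    [-0.1,0,1],
    [0,0,0],
  ],
  delta_rot=[
    [0,0,0],
    [0,0,0],
  ],
  grip=[5,5],
)

```text
time_s: 13.9
tcp_pos: [0.4649, 0.0937, 0.1723]
ee_rot: [[0.181, -0.983, 0.025], [-0.973, -0.183, -0.137], [0.14, 0.0, -0.99]]
wrist_force: [-0.4, 0.6, -2.1]
gripper_width: 0.112
gripper_force: 30.0
```

```bash
python3 st.py
```

```text
13.9 F [-0.43  0.56 -2.07] M [0.509 0.197 0.015] nose [0.4455 0.1979 0.115 ] tilt 8.03
```

>>> step_arm(
  linear=[
    [-0.1,0,1],
    [0,0,0],
  ],
  delta_rot=[
    [0,0,0],
    [0,0,0],
  ],
  grip=[5,5],
)

```text
time_s: 14.15
tcp_pos: [0.4649, 0.0937, 0.1713]
ee_rot: [[0.181, -0.983, 0.025], [-0.973, -0.183, -0.137], [0.14, 0.0, -0.99]]
wrist_force: [1.3, 0.0, -3.7]
gripper_width: 0.113
gripper_force: 30.0
```

```bash
python3 st.py
```

```text
14.15 F [ 1.34  0.03 -3.72] M [0.519 0.262 0.053] nose [0.4455 0.1979 0.114 ] tilt 8.03
```

>>> step_arm(
  linear=[
    [-0.1,0,1],
    [0,0,0],
  ],
  delta_rot=[
    [0,0,0],
    [0,0,0],
  ],
  grip=[5,5],
)

```text
time_s: 14.4
tcp_pos: [0.4649, 0.0936, 0.1703]
ee_rot: [[0.181, -0.983, 0.025], [-0.973, -0.183, -0.137], [0.14, 0.0, -0.99]]
wrist_force: [0.6, -0.0, -2.9]
gripper_width: 0.115
gripper_force: 30.0
```

```bash
python3 st.py
```

```text
14.4 F [ 0.63 -0.02 -2.95] M [ 0.488  0.221 -0.064] nose [0.4455 0.1978 0.113 ] tilt 8.03
```

>>> step_arm(
  linear=[
    [-0.1,0,1],
    [0,0,0],
  ],
  delta_rot=[
    [0,0,0],
    [0,0,0],
  ],
  grip=[5,5],
)

```text
time_s: 14.65
tcp_pos: [0.4649, 0.0936, 0.1693]
ee_rot: [[0.181, -0.983, 0.025], [-0.973, -0.183, -0.137], [0.14, 0.0, -0.99]]
wrist_force: [-0.4, -0.3, -2.6]
gripper_width: 0.111
gripper_force: 30.0
```

```bash
python3 st.py
```

```text
14.65 F [-0.42 -0.25 -2.59] M [0.484 0.16  0.002] nose [0.4455 0.1978 0.112 ] tilt 8.03
```

>>> step_arm(
  linear=[
    [-0.1,0,1],
    [0,0,0],
  ],
  delta_rot=[
    [0,0,0],
    [0,0,0],
  ],
  grip=[5,5],
)

```text
time_s: 14.9
tcp_pos: [0.4651, 0.0936, 0.1685]
ee_rot: [[0.181, -0.983, 0.026], [-0.974, -0.183, -0.137], [0.139, -0.0, -0.99]]
wrist_force: [0.5, -0.3, -2.3]
gripper_width: 0.111
gripper_force: 30.0
```

```bash
python3 st.py
```

```text
14.9 F [ 0.47 -0.26 -2.28] M [ 0.54   0.213 -0.007] nose [0.4457 0.1979 0.1111] tilt 8.02
```

>>> step_arm(
  linear=[
    [-0.1,0,0.8],
    [0,0,0],
  ],
  delta_rot=[
    [0,0,0],
    [0,0,0],
  ],
  grip=[5,5],
)

```text
time_s: 15.15
tcp_pos: [0.4652, 0.0936, 0.1678]
ee_rot: [[0.181, -0.983, 0.026], [-0.974, -0.183, -0.137], [0.139, -0.001, -0.99]]
wrist_force: [0.0, 0.5, -1.4]
gripper_width: 0.114
gripper_force: 30.0
```

```bash
python3 st.py
```

```text
15.15 F [ 0.01  0.47 -1.41] M [0.533 0.261 0.015] nose [0.4458 0.1979 0.1105] tilt 8.01
```

>>> step_arm(
  linear=[
    [0,0,0.6],
    [0,0,0],
  ],
  delta_rot=[
    [0,0,0],
    [0,0,0],
  ],
  grip=[5,5],
)

```text
time_s: 15.4
tcp_pos: [0.4653, 0.0935, 0.1673]
ee_rot: [[0.181, -0.983, 0.026], [-0.974, -0.183, -0.137], [0.139, -0.001, -0.99]]
wrist_force: [-0.3, -0.6, -0.0]
gripper_width: 0.114
gripper_force: 30.0
```

```bash
python3 st.py
```

```text
15.4 F [-0.26 -0.63 -0.02] M [0.462 0.263 0.056] nose [0.4459 0.1978 0.11  ] tilt 8.02
```

>>> step_arm(
  linear=[
    [0,0,0],
    [0,0,0],
  ],
  delta_rot=[
    [0,0,0],
    [0,0,0],
  ],
  grip=[5,5],
)

```text
time_s: 15.65
tcp_pos: [0.4652, 0.0935, 0.1672]
ee_rot: [[0.181, -0.983, 0.026], [-0.974, -0.183, -0.137], [0.139, -0.001, -0.99]]
wrist_force: [0.7, -1.1, 0.2]
gripper_width: 0.111
gripper_force: 30.0
```

```bash
python3 st.py; python3 - <<'E'
from h import *
s=sense();n0,t=nose(s);R=np.array(s['ee_rot'])
c=capture('scene');M=w2c(c);im=cv2.resize(c['img'],None,fx=5,fy=5,interpolation=cv2.INTER_CUBIC)
q=(proj(c,M,(.444,.17,.10))*5).astype(int)
for y in (-.02,.02):
  for z in (0,-.028):
    cv2.circle(im,tuple(int(v*5+2) for v in proj(c,M,n0+R@[0,y,z])),3,(255,0,0),-1)
cv2.imwrite('pics/n4.png',im[q[1]-280:q[1]+280,q[0]-380:q[0]+380,::-1])
E
```

```text
15.65 F [ 0.74 -1.13  0.24] M [ 0.328  0.174 -0.027] nose [0.4458 0.1978 0.1099] tilt 8.02
```

View pics/n4.png

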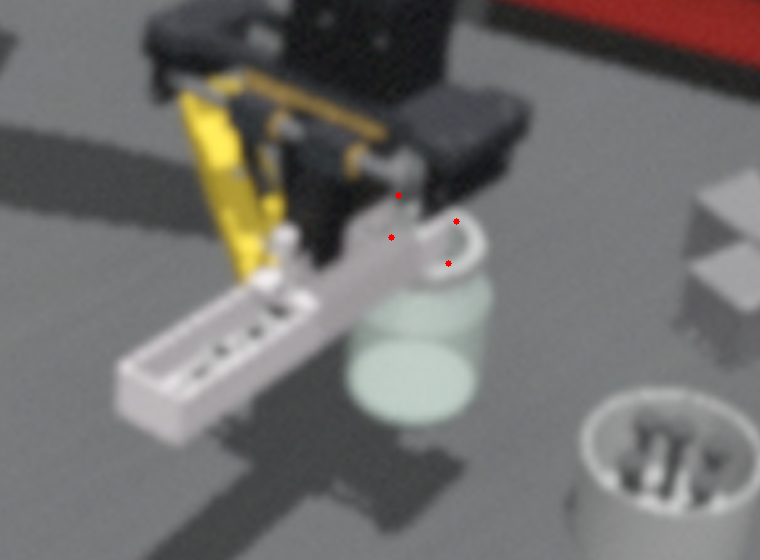

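The picture shows the chute tilted with its nose on the near band; the force of about 3 N confirms contact. The visible nose end, at about (430,265), looks a few mm short of the predicted dots at (448–456, 221–263). The band's right edge is at column 487. I'll check this numerically, after backing off slightly.

```bash
python3 - <<'E'
from h import *
s=sense();n0,t=nose(s);R=np.array(s['ee_rot'])
c=capture('scene');M=w2c(c);q=(proj(c,M,(.444,.17,.10))*5).astype(int)
cr=lambda X:np.round(proj(c,M,X)*5+2-q+[380,280])
t=np.linspace(0,6.28,90);ring=np.array([cr((.444+.0345*np.cos(a),.204+.0345*np.sin(a),.1125)) for a in t])
print('ring R',ring[ring[:,0].argmax()],'top',ring[ring[:,1].argmin()],'bot',ring[ring[:,1].argmax()])
for b in (0,.005,.01): print(b,[cr(n0+R@[b,y,z]).tolist() for y in(-.02,.02) for z in(0,-.028)])
print('tail',[cr(n0+R@[.24,y,z]).tolist() for y in(-.02,.02) for z in(0,-.028)])
for a in silhouettes('scene','chute_grip'):
    m=a['mask']; 
    ys,xs=np.nonzero(m)
    if abs(xs.mean()-proj(c,M,n0)[0])<60: print(a['score'],'box in crop',xs.min()*5-q[0]+380,xs.max()*5-q[0]+384,ys.min()*5-q[1]+280,ys.max()*5-q[1]+284)
E
```

```text
ring R [485. 249.] top [427. 206.] bot [422. 278.]
0 [[449.0, 264.0], [456.0, 221.0], [392.0, 238.0], [398.0, 196.0]]
0.005 [[444.0, 267.0], [452.0, 225.0], [387.0, 241.0], [393.0, 199.0]]
0.01 [[439.0, 270.0], [447.0, 228.0], [382.0, 244.0], [389.0, 202.0]]
tail [[186.0, 441.0], [190.0, 394.0], [125.0, 407.0], [128.0, 361.0]]
0.76 box in crop 181 280 83 282
```

The ring matches to within 1 px, and the tail offset shows the nose is about 5 mm further back than modelled. I'll ease up, move 4 mm forward, rest lightly again, then start tipping about the contact point.

>>> step_arm(
  linear=[
    [0.2,0,-1.5],
    [-2,0,-0.3],
    [-2,0,-0.3],
    [-0.2,0,1.4],
    [0,0,0],
  ],
  delta_rot=[
    [0,0,0],
    [0,0,0],
    [0,0,0],
    [0,0,0],
    [0,0,0],
  ],
  grip=[5,5,5,5,5],
)

```text
time_s: 16.42
tcp_pos: [0.4643, 0.0976, 0.1672]
ee_rot: [[0.181, -0.983, 0.026], [-0.974, -0.183, -0.137], [0.139, -0.0, -0.99]]
wrist_force: [-0.5, 0.2, -1.7]
gripper_width: 0.113
gripper_force: 30.0
```

```bash
sed -i 's/\[-.113,0,.042\]/[-.108,0,.042]/' h.py; python3 st.py
```

```text
16.425 F [-0.51  0.18 -1.7 ] M [ 0.735  0.36  -0.032] nose [0.4458 0.197  0.1105] tilt 8.01
```

>>> step_arm(
  linear=[
    [-0.7,0,-1.7],
    [-0.7,0,-1.7],
    [-0.7,0,-1.7],
    [0,0,0],
  ],
  delta_rot=[
    [0,0.0175,0],
    [0,0.0175,0],
    [0,0.0175,0],
    [0,0,0],
  ],
  grip=[5,5,5,5],
)

```text
time_s: 16.92
tcp_pos: [0.4637, 0.1006, 0.1719]
ee_rot: [[0.18, -0.983, 0.035], [-0.965, -0.184, -0.189], [0.192, -0.0, -0.981]]
wrist_force: [-0.1, 0.2, -1.4]
gripper_width: 0.112
gripper_force: 30.0
```

```bash
python3 st.py
```

```text
16.925 F [-0.07  0.24 -1.41] M [0.692 0.25  0.033] nose [0.4457 0.1968 0.11  ] tilt 11.06
```

>>> step_arm(
  linear=[
    [-0.7,0,-1.7],
    [-0.7,0,-1.7],
    [-0.7,0,-1.7],
    [0,0,0],
  ],
  delta_rot=[
    [0,0.0175,0],
    [0,0.0175,0],
    [0,0.0175,0],
    [0,0,0],
  ],
  grip=[5,5,5,5],
)

```text
time_s: 17.42
tcp_pos: [0.4632, 0.1036, 0.1764]
ee_rot: [[0.178, -0.983, 0.045], [-0.953, -0.184, -0.239], [0.243, 0.0, -0.97]]
wrist_force: [-0.4, 0.0, -1.3]
gripper_width: 0.114
gripper_force: 30.0
```

```bash
python3 st.py
```

```text
17.425 F [-0.44  0.04 -1.35] M [0.855 0.22  0.038] nose [0.4458 0.1965 0.1094] tilt 14.07
```

>>> step_arm(
  linear=[
    [-0.35,0,-0.85],
    [-0.35,0,-0.85],
    [-0.35,0,-0.85],
    [0,0,0],
  ],
  delta_rot=[
    [0,0.0087,0],
    [0,0.0087,0],
    [0,0.0087,0],
    [0,0,0],
  ],
  grip=[5,5,5,5],
)

```text
time_s: 17.92
tcp_pos: [0.4629, 0.1051, 0.1786]
ee_rot: [[0.177, -0.983, 0.049], [-0.947, -0.183, -0.264], [0.268, 0.0, -0.963]]
wrist_force: [-0.9, 0.2, -0.8]
gripper_width: 0.115
gripper_force: 30.0
```

```bash
python3 st.py
```

```text
17.925 F [-0.92  0.16 -0.83] M [ 1.023  0.298 -0.029] nose [0.4458 0.1963 0.1092] tilt 15.55
```

>>> step_arm(
  linear=[
    [-0.35,0,-1.0],
    [-0.35,0,-0.95],
    [-0.35,0,-0.85],
    [0,0,0],
  ],
  delta_rot=[
    [0,0.0087,0],
    [0,0.0087,0],
    [0,0.0087,0],
    [0,0,0],
  ],
  grip=[5,5,5,5],
)

```text
time_s: 18.42
tcp_pos: [0.4625, 0.1068, 0.181]
ee_rot: [[0.175, -0.983, 0.054], [-0.94, -0.183, -0.288], [0.293, 0.0, -0.956]]
wrist_force: [-0.1, -0.5, -1.8]
gripper_width: 0.116
gripper_force: 30.0
```

```bash
cat > nuts.py <<'E'
from h import *
s=sense();n0,t=nose(s);R=np.array(s['ee_rot'])
c=capture('scene');M=w2c(c);Ri=R.T;X0=n0+R@[0,0,-.008]
print('nuts x from nose / jar:')
for a in landmark_of('scene','nut1'):
    o,d=ray(c,M,a['point']);N=R[:,2];X=o+d*((X0-o)@N)/(d@N);l=Ri@(X-n0)
    print(round(a['score'],2),np.round(a['point']),np.round(l*1000))
E
python3 st.py; python3 nuts.py
```

```text
18.425 F [-0.06 -0.49 -1.84] M [1.015 0.269 0.016] nose [0.4458 0.1962 0.1092] tilt 17.05
nuts x from nose / jar:
```

```bash
cat > pic.py <<'E'
import sys
from h import *
c=capture('scene');M=w2c(c);im=cv2.resize(c['img'],None,fx=5,fy=5,interpolation=cv2.INTER_CUBIC)
q=(proj(c,M,(.444,.17,.10))*5).astype(int)
cv2.imwrite(sys.argv[1],im[q[1]-280:q[1]+280,q[0]-380:q[0]+380,::-1])
E
python3 pic.py pics/n5.png
```

```text
(no output)
```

View pics/n5.png

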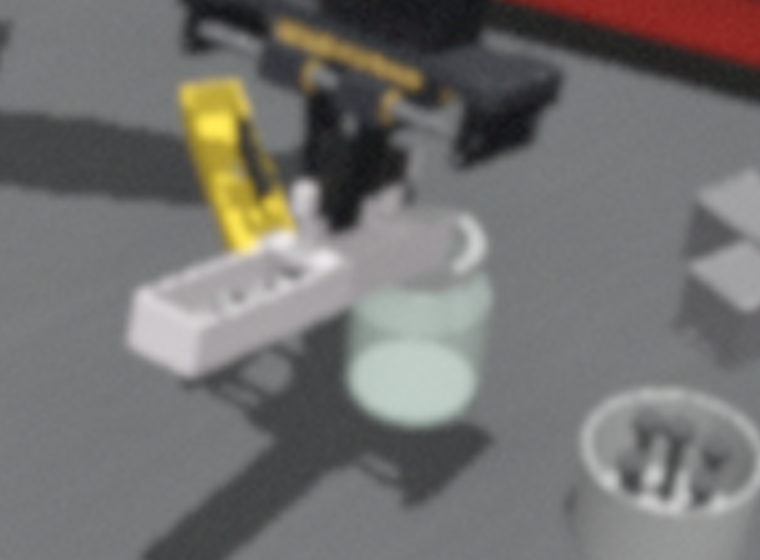

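The jar has not moved. The nose reaches over the mouth at about (460,240), and the nuts are still in the tail around (235–290, 270–300). I'll keep tipping slowly.

>>> step_arm(
  linear=[
    [-0.35,0,-0.87],
    [-0.35,0,-0.87],
    [0,0,0],
    [0,0,0],
  ],
  delta_rot=[
    [0,0.0087,0],
    [0,0.0087,0],
    [0,0,0],
    [0,0,0],
  ],
  grip=[5,5,5,5],
)

```text
time_s: 19.08
tcp_pos: [0.4623, 0.1079, 0.1825]
ee_rot: [[0.174, -0.983, 0.057], [-0.935, -0.183, -0.304], [0.309, 0.0, -0.951]]
wrist_force: [-0.0, 0.4, -3.6]
gripper_width: 0.111
gripper_force: 30.0
```

```bash
python3 st.py; python3 nuts.py
```

```text
19.075 F [-0.03  0.36 -3.58] M [ 1.062  0.257 -0.049] nose [0.4459 0.1961 0.1091] tilt 18.03
nuts x from nose / jar:
0.38 [295. 144.] [-42.  72.  -8.]
```

>>> step_arm(
  linear=[
    [-0.35,0,-0.87],
    [-0.35,0,-0.87],
    [0,0,0],
    [0,0,0],
  ],
  delta_rot=[
    [0,0.0087,0],
    [0,0.0087,0],
    [0,0,0],
    [0,0,0],
  ],
  grip=[5,5,5,5],
)

```text
time_s: 19.68
tcp_pos: [0.4622, 0.1092, 0.184]
ee_rot: [[0.173, -0.983, 0.06], [-0.929, -0.183, -0.32], [0.326, -0.0, -0.945]]
wrist_force: [-0.2, -0.4, -1.7]
gripper_width: 0.115
gripper_force: 30.0
```

```bash
python3 st.py; python3 nuts.py
```

```text
19.675 F [-0.17 -0.39 -1.65] M [1.009 0.268 0.03 ] nose [0.446  0.1961 0.1091] tilt 19.02
nuts x from nose / jar:
```

>>> step_arm(
  linear=[
    [-0.35,0,-0.82],
    [-0.35,0,-0.82],
    [0,0,0],
    [0,0,0],
  ],
  delta_rot=[
    [0,0.0087,0],
    [0,0.0087,0],
    [0,0,0],
    [0,0,0],
  ],
  grip=[5,5,5,5],
)

```text
time_s: 20.27
tcp_pos: [0.4619, 0.1104, 0.1852]
ee_rot: [[0.172, -0.983, 0.063], [-0.924, -0.183, -0.336], [0.342, -0.0, -0.94]]
wrist_force: [0.3, 0.2, -1.2]
gripper_width: 0.114
gripper_force: 30.0
```

```bash
python3 st.py
```

```text
20.275 F [ 0.32  0.18 -1.25] M [ 1.055  0.268 -0.029] nose [0.446  0.196  0.1088] tilt 20.02
```

>>> step_arm(
  linear=[
    [-0.35,0,-0.85],
    [-0.35,0,-0.85],
    [0,0,0],
    [0,0,0],
  ],
  delta_rot=[
    [0,0.0087,0],
    [0,0.0087,0],
    [0,0,0],
    [0,0,0],
  ],
  grip=[5,5,5,5],
)

```text
time_s: 20.78
tcp_pos: [0.4617, 0.1115, 0.1866]
ee_rot: [[0.171, -0.983, 0.066], [-0.918, -0.183, -0.353], [0.359, 0.0, -0.933]]
wrist_force: [0.0, -0.1, -1.9]
gripper_width: 0.115
gripper_force: 30.0
```

```bash
python3 st.py; python3 pic.py pics/n6.png; python3 nuts.py
```

```text
20.775 F [ 0.03 -0.1  -1.9 ] M [ 1.083  0.266 -0.047] nose [0.446  0.1959 0.1086] tilt 21.01
nuts x from nose / jar:
```

View pics/n6.png

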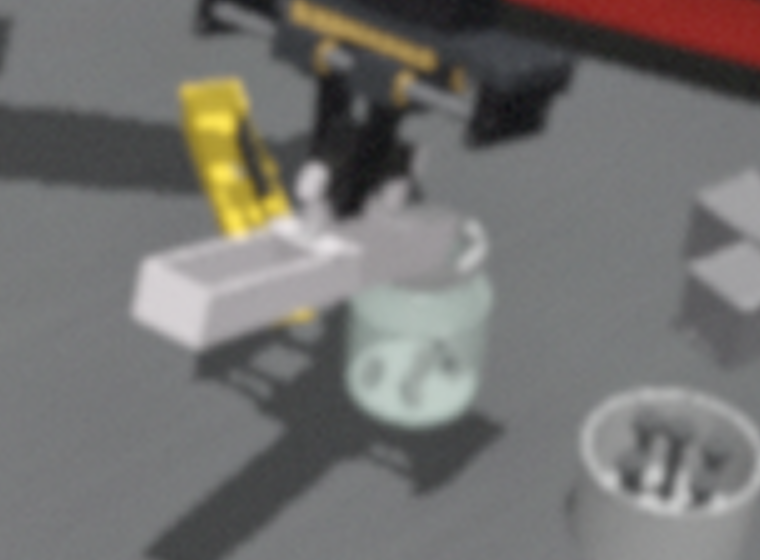

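Several nuts now lie in the jar, around (370–450, 350–390), and the visible tail floor is empty. I'll tip a little further to bring out any straggler.

>>> step_arm(
  linear=[
    [-0.35,0,-0.87],
    [-0.35,0,-0.87],
    [-0.35,0,-0.87],
    [-0.35,0,-0.87],
    [0,0,0],
    [0,0,0],
  ],
  delta_rot=[
    [0,0.0087,0],
    [0,0.0087,0],
    [0,0.0087,0],
    [0,0.0087,0],
    [0,0,0],
    [0,0,0],
  ],
  grip=[5,5,5,5,5,5],
)

```text
time_s: 21.68
tcp_pos: [0.4612, 0.1141, 0.1893]
ee_rot: [[0.168, -0.983, 0.071], [-0.905, -0.183, -0.384], [0.391, 0.0, -0.92]]
wrist_force: [0.1, -0.1, -1.3]
gripper_width: 0.115
gripper_force: 30.0
```

```bash
python3 st.py
```

```text
21.675 F [ 0.11 -0.13 -1.31] M [ 1.104  0.321 -0.048] nose [0.446  0.1957 0.1084] tilt 23.01
```

>>> step_arm(
  linear=[
    [-0.35,0,-0.85],
    [-0.35,0,-0.85],
    [-0.35,0,-0.85],
    [-0.35,0,-0.85],
    [0,0,0],
    [0,0,0],
    [0,0,0],
    [0,0,0],
    [0,0,0],
  ],
  delta_rot=[
    [0,0.0087,0],
    [0,0.0087,0],
    [0,0.0087,0],
    [0,0.0087,0],
    [0,0,0],
    [0,0,0],
    [0,0,0],
    [0,0,0],
    [0,0,0],
  ],
  grip=[5,5,5,5,5,5,5,5,5],
)

```text
time_s: 22.8
tcp_pos: [0.4607, 0.1166, 0.1918]
ee_rot: [[0.166, -0.983, 0.077], [-0.891, -0.183, -0.416], [0.423, -0.0, -0.906]]
wrist_force: [0.0, 1.0, -2.5]
gripper_width: 0.113
gripper_force: 30.0
```

```bash
python3 st.py; python3 - <<'E'
from h import *
c=capture('scene')
print([(round(a['score'],2),np.round(a['point']).tolist()) for a in landmark_of('scene','nut1')])
print([(round(a['score'],2),np.round(a['point']).tolist(),int(a['mask'].sum())) for a in silhouettes('scene','nut1')])
E
```

```text
22.8 F [ 0.04  0.99 -2.5 ] M [1.234e+00 3.340e-01 1.000e-03] nose [0.446  0.1954 0.1081] tilt 25.0
[]
[]
```

```bash
python3 - <<'E'
from h import *
c=capture('wrist');a=c['img'];
c2=capture('scene');im=cv2.resize(c2['img'][110:200,240:330],(400,400),interpolation=cv2.INTER_CUBIC)
print([(round(a['score'],2),np.round(a['point']).tolist()) for a in landmark_of('wrist','nut1')])
cv2.imwrite('pics/w7.png',np.hstack([cv2.resize(a[:300],(400,400)),im])[...,::-1])
E
```

```text
[]
```

View pics/w7.png

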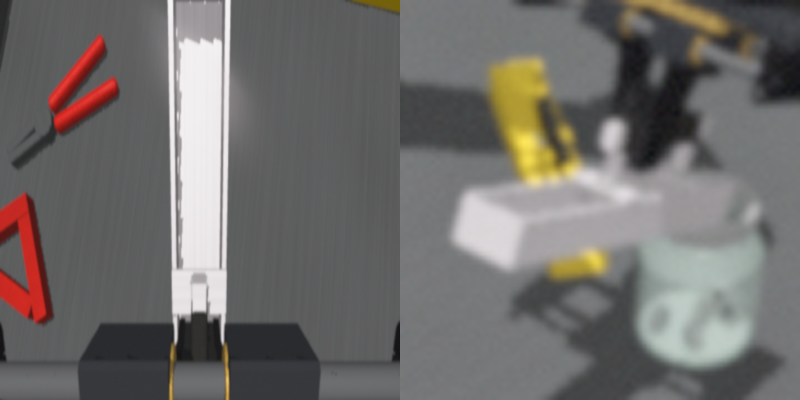

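In the wrist view the chute's tail half is bare (column 200, rows 40–270), and the jar shows the nuts at about (655–720, 300–340). I'll lift straight up and check the weight.

>>> step_arm(
  linear=[
    [2,0,-4.5],
    [4,0,-9],
    [6,0,-12],
    [5,0,-10.5],
    [0,0,0],
  ],
  delta_rot=[
    [0,0,0],
    [0,0,0],
    [0,0,0],
    [0,0,0],
    [0,0,0],
  ],
  grip=[5,5,5,5,5],
)

```text
time_s: 23.72
tcp_pos: [0.4613, 0.117, 0.2329]
ee_rot: [[0.165, -0.983, 0.079], [-0.892, -0.183, -0.414], [0.421, -0.003, -0.907]]
wrist_force: [0.6, 0.2, -2.2]
gripper_width: 0.111
gripper_force: 30.0
```

```bash
python3 - <<'E'
from h import *
F=[]
for i in range(8):
    c=capture('scene');F.append(sense()['wrist_force'])
print(np.mean(F,0),np.std(F,0))
s=sense();print(s['joints'],s['time_s'],s['tcp_pos'])
print([(round(a['score'],2),np.round(a['point']).tolist()) for a in landmark_of('scene','nut1')],[(round(a['score'],2),np.round(a['point']).tolist()) for a in landmark_of('scene','jar_mouth')])
E
python3 pic.py pics/n8.png
```

```text
[ 0.03345133 -0.12547925 -2.5465567 ] [0.42014773 0.52249992 0.50464727]
[ 46.45131839  10.7674999  -26.11380377  21.38705803 -69.82352141
 -46.31963243] 24.125 [0.4606334 0.1163588 0.2313345]
[(0.74, [382.0, 166.0])] [(0.94, [309.0, 157.0])]
```

View pics/n8.png

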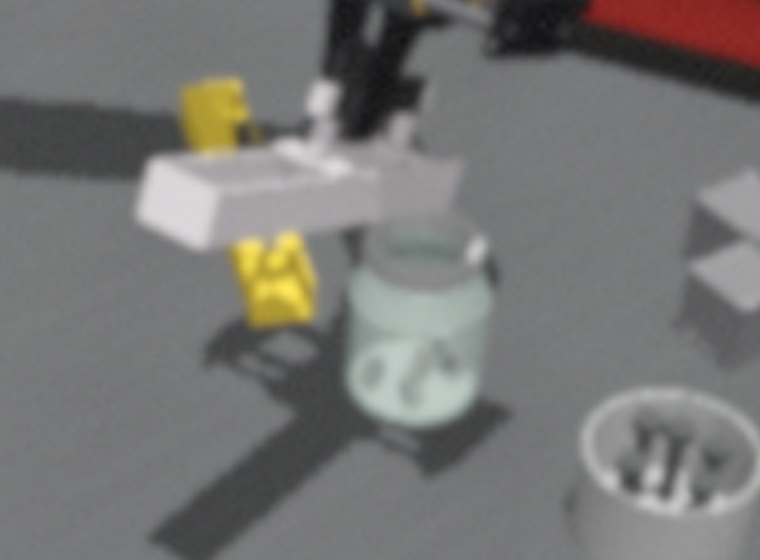

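The jar stands undisturbed with the nuts in it, clustered around (370–450, 350–390). The chute looks empty. The detection at (382,166) lies by the cross, so I'll compare it numerically with the first scene picture.

```bash
python3 - <<'E'
from h import *
a=cv2.imread('pics/scene0.png').astype(int);c=capture('scene');M=w2c(c)
b=cv2.resize(c['img'][...,::-1],(784,588)).astype(int)
d=cv2.GaussianBlur(np.abs(a-b).max(2).astype(np.float32),(0,0),1.5)
x,y=int(382*1.4),int(166*1.4);print('local diff',d[y-15:y+15,x-15:x+15].max())
n,l,st,ce=cv2.connectedComponentsWithStats((d>18).astype(np.uint8))
for i in range(1,n):
    if 8<st[i,4]: print(st[i].tolist(),np.round(ce[i]/1.4),np.round(atz(c,M,ce[i]/1.4,0)[:2],3))
E
python3 jar.py
```

```text
local diff 4.475198
[0, 0, 30, 56, 1143] [ 8. 16.] [-1.731 -0.041]
[0, 0, 493, 400, 41783] [195. 132.] [-0.027  0.104]
[183, 116, 64, 73, 2788] [153. 112.] [-0.251  0.061]
[239, 131, 10, 12, 85] [174.  98.] [-0.291  0.18 ]
[244, 145, 5, 9, 33] [175. 106.] [-0.229  0.148]
[448, 223, 5, 8, 28] [321. 162.] [0.396 0.324]
[355, 231, 101, 78, 2331] [283. 192.] [0.424 0.126]
[425, 246, 19, 18, 180] [310. 181.] [0.439 0.224]
[414, 251, 7, 8, 45] [298. 182.] [0.418 0.194]
[235, 302, 113, 104, 4084] [208. 252.] [ 0.465 -0.179]
scene 0.68 [0.4464 0.2025] iou 0.9213999783620037
top 0.49 [0.4344 0.2022] iou 0.20134089736977823
both [0.44534899 0.20453152] 0.8830917616093801
```

>>> step_arm(
  linear=[
    [0,0,0],
    [0,0,0],
    [0,0,0],
    [0,0,0],
    [0,0,0],
    [10,1,0],
    [20,2.5,0],
    [30,4,0],
    [35,4,0],
  ],
  delta_rot=[
    [0,-0.1,0],
    [0,-0.11,0],
    [0,-0.12,0],
    [0,-0.106,0],
    [0,0,0],
    [0,0,0],
    [0,0,0],
    [0,0,0],
    [0,0,0],
  ],
  grip=[5,5,5,5,5,5,5,5,5],
)

```text
time_s: 25.65
tcp_pos: [0.4664, 0.0203, 0.2312]
ee_rot: [[0.185, -0.983, -0.001], [-0.983, -0.185, -0.002], [0.002, 0.002, -1.0]]
wrist_force: [0.2, 0.0, -2.2]
gripper_width: 0.114
gripper_force: 30.0
```

>>> step_arm(
  linear=[
    [35,4,0],
    [35,4,0],
    [35,4,0],
    [35,4,0],
    [25,3,0],
    [15,3,0],
    [6,1,0],
    [0,0,0],
  ],
  delta_rot=[
    [0,0,0],
    [0,0,0],
    [0,0,0],
    [0,0,0],
    [0,0,0],
    [0,0,0],
    [0,0,0],
    [0,0,0],
  ],
  grip=[5,5,5,5,5,5,5,5],
)

```text
time_s: 26.65
tcp_pos: [0.4781, -0.1659, 0.2316]
ee_rot: [[0.183, -0.983, -0.0], [-0.983, -0.183, -0.0], [0.0, 0.001, -1.0]]
wrist_force: [0.8, 0.1, -1.6]
gripper_width: 0.114
gripper_force: 30.0
```

```bash
python3 st.py; python3 - <<'E'
from h import *
s=sense();n0,t=nose(s);R=np.array(s['ee_rot']);print(s['tcp_pos'],R.round(3).tolist())
c=capture('scene');M=w2c(c)
print([(round(a['score'],2),np.round(a['point']).tolist()) for a in landmark_of('scene','nut1')])
for a in silhouettes('scene','chute_grip'):
    m=a['mask'].astype(np.uint8);mod=np.zeros_like(m)
    P=[n0+R@[x,y,z] for x in (0,.24) for y in(-.02,.02) for z in(0,-.028)]
    h=cv2.convexHull(np.array([proj(c,M,X) for X in P],np.float32));cv2.fillConvexPoly(mod,np.round(h).astype(int),1)
    if (m&mod).sum()<100: continue
    xs=np.nonzero(m.any(0))[0];xm=np.nonzero(mod.any(0))[0]
    print(a['score'],xs[[0,-1]],xm[[0,-1]],[(k,np.nonzero(m[:,k])[0][-1],np.nonzero(mod[:,k])[0][-1]) for k in range(xm[0]+4,xm[-1]-3,8) if m[:,k].any()])
E
```

```text
26.65 F [ 0.77  0.15 -1.57] M [0.066 0.165 0.007] nose [ 0.4583 -0.0597  0.1896] tilt 0.02
[ 0.47811419 -0.16589238  0.23161237] [[0.183, -0.983, -0.0], [-0.983, -0.183, -0.0], [0.0, 0.001, -1.0]]
[]
0.71 [154 243] [152 244] [(156, np.int64(229), np.int64(230)), (164, np.int64(234), np.int64(235)), (172, np.int64(233), np.int64(235)), (180, np.int64(228), np.int64(229)), (188, np.int64(222), np.int64(222)), (196, np.int64(215), np.int64(216)), (204, np.int64(208), np.int64(210)), (212, np.int64(203), np.int64(204)), (220, np.int64(197), np.int64(198)), (228, np.int64(191), np.int64(191)), (236, np.int64(184), np.int64(185))]
```

>>> step_arm(
  linear=[
    [0,0,20],
    [0,0,35],
    [0,0,40],
    [0,0,40],
    [0,0,25],
    [0,0,14],
    [0,0,7],
    [0,0,3],
    [0,0,0],
  ],
  delta_rot=[
    [0,0,0],
    [0,0,0],
    [0,0,0],
    [0,0,0],
    [0,0,0],
    [0,0,0],
    [0,0,0],
    [0,0,0],
    [0,0,0],
  ],
  grip=[5,5,5,5,5,5,5,5,5],
)

```text
time_s: 27.92
tcp_pos: [0.4788, -0.1662, 0.0484]
ee_rot: [[0.183, -0.983, 0.001], [-0.983, -0.183, -0.001], [0.001, -0.001, -1.0]]
wrist_force: [0.9, -0.9, -2.3]
gripper_width: 0.11
gripper_force: 30.0
```

>>> step_arm(
  linear=[
    [0,0,1],
    [0,0,1],
    [0,0,1],
    [0,0,0],
  ],
  delta_rot=[
    [0,0,0],
    [0,0,0],
    [0,0,0],
    [0,0,0],
  ],
  grip=[5,5,5,5],
)

```text
time_s: 28.42
tcp_pos: [0.4782, -0.1662, 0.0447]
ee_rot: [[0.183, -0.983, -0.0], [-0.983, -0.183, -0.0], [0.0, 0.0, -1.0]]
wrist_force: [-0.5, -0.8, -1.9]
gripper_width: 0.111
gripper_force: 30.0
```

>>> step_arm(
  linear=[
    [0,0,1],
    [0,0,1],
    [0,0,0],
  ],
  delta_rot=[
    [0,0,0],
    [0,0,0],
    [0,0,0],
  ],
  grip=[5,5,5],
)

```text
time_s: 28.8
tcp_pos: [0.4781, -0.1662, 0.0426]
ee_rot: [[0.183, -0.983, -0.0], [-0.983, -0.183, -0.0], [0.0, 0.0, -1.0]]
wrist_force: [0.1, -0.8, -2.1]
gripper_width: 0.105
gripper_force: 30.0
```

>>> step_arm(
  linear=[
    [0,0,0.6],
    [0,0,0],
  ],
  delta_rot=[
    [0,0,0],
    [0,0,0],
  ],
  grip=[5,5],
)

```text
time_s: 29.05
tcp_pos: [0.4782, -0.1662, 0.0421]
ee_rot: [[0.183, -0.983, -0.0], [-0.983, -0.183, -0.0], [0.0, 0.0, -1.0]]
wrist_force: [-0.1, 0.2, -2.9]
gripper_width: 0.107
gripper_force: 30.0
```

>>> step_arm(
  linear=[
    [0,0,0.6],
    [0,0,0],
  ],
  delta_rot=[
    [0,0,0],
    [0,0,0],
  ],
  grip=[5,5],
)

```text
time_s: 29.3
tcp_pos: [0.4783, -0.1662, 0.0416]
ee_rot: [[0.183, -0.983, 0.0], [-0.983, -0.183, -0.0], [0.0, -0.0, -1.0]]
wrist_force: [1.2, 0.1, -2.1]
gripper_width: 0.11
gripper_force: 30.0
```

>>> step_arm(
  linear=[
    [0,0,0.5],
    [0,0,0],
  ],
  delta_rot=[
    [0,0,0],
    [0,0,0],
  ],
  grip=[5,5],
)

```text
time_s: 29.55
tcp_pos: [0.4784, -0.1662, 0.0415]
ee_rot: [[0.183, -0.983, 0.0], [-0.983, -0.183, -0.001], [0.001, -0.0, -1.0]]
wrist_force: [-1.9, 1.1, 3.0]
gripper_width: 0.113
gripper_force: 30.0
```

The chute is on the bench. Releasing and retreating.

>>> step_arm(
  linear=[
    [0,0,0],
    [0,0,0],
    [0,0,0],
    [0,0,0],
    [0,0,-5],
    [0,0,-20],
    [0,0,-40],
    [0,0,-45],
    [0,0,-40],
    [0,0,-30],
  ],
  delta_rot=[
    [0,0,0],
    [0,0,0],
    [0,0,0],
    [0,0,0],
    [0,0,0],
    [0,0,0],
    [0,0,0],
    [0,0,0],
    [0,0,0],
    [0,0,0],
  ],
  grip=[50,50,50,50,50,50,50,50,50,50],
)

```text
time_s: 30.8
tcp_pos: [0.4785, -0.1662, 0.2235]
ee_rot: [[0.183, -0.983, 0.003], [-0.983, -0.183, -0.001], [0.001, -0.003, -1.0]]
wrist_force: [-0.9, 0.5, -0.8]
gripper_width: 0.575
gripper_force: 0.0
```

>>> step_arm(
  linear=[
    [30,0,-10],
    [45,0,-10],
    [45,0,0],
    [20,0,0],
    [0,0,0],
    [0,0,0],
  ],
  delta_rot=[
    [0,0,0],
    [0,0,0],
    [0,0,0],
    [0,0,0],
    [0,0,0],
    [0,0,0],
  ],
  grip=[50,50,50,50,50,50],
)

```text
time_s: 31.55
tcp_pos: [0.5035, -0.3029, 0.241]
ee_rot: [[0.183, -0.983, -0.0], [-0.983, -0.183, 0.0], [-0.0, 0.0, -1.0]]
wrist_force: [0.2, -0.8, -1.1]
gripper_width: 0.573
gripper_force: 0.0
```

```bash
python3 - <<'E'
from h import *
s=sense();print(s['time_s'],s['tcp_pos'])
for n in ['scene','top']:
    c=capture(n);M=w2c(c)
    for l,z in [('nut1',.008),('chute_grip',.061),('jar_mouth',.11)]:
        print(n,l,[(round(a['score'],2),np.round(a['point']).tolist(),np.round(atz(c,M,a['point'],z)[:2],3).tolist()) for a in landmark_of(n,l)])
    if n=='scene':
        a=cv2.imread('pics/scene0.png').astype(int);b=cv2.resize(c['img'][...,::-1],(784,588)).astype(int)
        d=cv2.GaussianBlur(np.abs(a-b).max(2).astype(np.float32),(0,0),1.5)
        k,l,st,ce=cv2.connectedComponentsWithStats((d>15).astype(np.uint8))
        for i in range(1,k):
            if 8<st[i,4]: print(st[i].tolist(),np.round(ce[i]/1.4),np.round(atz(c,M,ce[i]/1.4,0)[:2],3))
E
python3 jar.py
```

```text
31.55 [ 0.50354131 -0.3029082   0.24104443]
scene nut1 []
scene chute_grip [(0.97, [220.0, 228.0], [0.467, -0.133]), (0.81, [274.0, 144.0], [0.279, 0.215]), (0.75, [146.0, 221.0], [0.318, -0.263])]
scene jar_mouth [(0.78, [306.0, 153.0], [0.43, 0.209]), (0.44, [154.0, 369.0], [0.702, -0.444])]
[0, 0, 35, 56, 1276] [ 9. 15.] [-1.742 -0.032]
[0, 0, 363, 425, 70113] [149. 136.] [-0.114 -0.029]
[239, 159, 12, 19, 133] [175. 121.] [-0.139  0.09 ]
[227, 185, 11, 3, 26] [166. 133.] [-0.09   0.024]
[425, 246, 20, 19, 170] [310. 182.] [0.441 0.223]
[414, 251, 7, 8, 48] [298. 182.] [0.418 0.194]
top nut1 [(0.6, [205.0, 228.0], [0.451, 0.214]), (0.37, [205.0, 230.0], [0.445, 0.212])]
top chute_grip [(0.84, [349.0, 268.0], [0.325, -0.268]), (0.8, [196.0, 282.0], [0.269, 0.227])]
top jar_mouth [(0.82, [204.0, 223.0], [0.456, 0.204])]
scene 0.85 [0.4464 0.2024] iou 0.9406716017594678
top 0.86 [0.4403 0.2017] iou 0.6796246648793566
both [0.44440863 0.20349549] 0.38316658716441676
```

>>> step_arm(
  linear=[
    [-30,0,-20],
    [-45,0,-20],
    [-45,0,-20],
    [-45,0,0],
    [-45,0,0],
    [-40,0,0],
    [-20,0,0],
    [0,0,0],
  ],
  delta_rot=[
    [0,0,0],
    [0,0,0],
    [0,0,0],
    [0,0,0],
    [0,0,0],
    [0,0,0],
    [0,0,0],
    [0,0,0],
  ],
  grip=[50,50,50,50,50,50,50,50],
)

```text
time_s: 33.15
tcp_pos: [0.4543, -0.0373, 0.3013]
ee_rot: [[0.185, -0.983, 0.001], [-0.983, -0.185, -0.0], [0.0, -0.001, -1.0]]
wrist_force: [0.4, -0.2, 0.0]
gripper_width: 0.575
gripper_force: 0.0
```

```bash
python3 - <<'E'
from h import *
s=sense();c=capture('wrist');M=w2c(c,s);print(s['time_s'],s['tcp_pos'])
for l,z in [('nut1',.008),('chute_grip',.061),('chute_nose',0)]:
    print(l,[(round(a['score'],2),np.round(a['point']).tolist(),np.round(atz(c,M,a['point'],z),3).tolist()) for a in landmark_of('wrist',l)])
# profile of grey level along the chute floor, both sides of the handle
u=np.array([-.183,.983,0]);v=np.array([.983,.183,0]);g=np.array([.4737,-.1437,0])
for off in (-.011,0,.011):
    r=[]
    for x in range(-150,86,6):
        p=np.round(proj(c,M,g+u*x/1000+v*off+[0,0,.003])).astype(int)
        r.append(int(c['img'][p[1],p[0]].mean()) if 0<=p[0]<560 and 0<=p[1]<420 else -1)
    print(off,r)
c=capture('scene');print([(round(a['score'],2),np.round(a['point']).tolist()) for a in landmark_of('scene','nut1')])
E
```

```text
33.15 [ 0.45425813 -0.03733246  0.30131825]
nut1 [(0.68, [36.0, 208.0], [0.774, 0.076, 0.008])]
chute_grip [(0.94, [276.0, 82.0], [0.477, -0.142, 0.061])]
chute_nose [(0.86, [318.0, 322.0], [0.351, 0.184, 0.0]), (0.78, [278.0, 156.0], [0.458, -0.055, 0.0])]
-0.011 [-1, -1, -1, -1, -1, -1, -1, -1, -1, 247, 247, 247, 247, 247, 247, 247, 247, 247, 247, 246, 247, 247, 247, 247, 247, 247, 247, 247, 247, 247, 247, 247, 247, 247, 247, 247, 247, 247, 247, 247]
0 [-1, -1, -1, -1, -1, -1, -1, -1, -1, 247, 247, 247, 247, 247, 247, 246, 198, 197, 194, 193, 191, 190, 187, 175, 163, 149, 135, 121, 107, 96, 89, 83, 78, 247, 247, 247, 247, 247, 247, 247]
0.011 [-1, -1, -1, -1, -1, -1, -1, -1, -1, 247, 247, 247, 247, 247, 247, 247, 247, 247, 247, 246, 247, 247, 247, 247, 247, 247, 247, 247, 247, 247, 247, 247, 247, 247, 247, 247, 247, 247, 247, 247]
[]
```

```bash
python3 - <<'E'
from h import *
c=capture('scene');a=cv2.imread('pics/scene0.png').astype(int);b=cv2.resize(c['img'][...,::-1],(784,588)).astype(int);M=w2c(c)
u=np.array([-.183,.983,0]);g=np.array([.4737,-.1437,0.006])
for x in range(-150,-40,8):
    p=np.round(proj(c,M,g+u*x/1000)*1.4).astype(int);print(x,a[p[1],p[0]].mean().round(),b[p[1],p[0]].mean().round(),end='; ')
print(finish_job())
E
```

```text
-150 176.0 182.0; -142 206.0 242.0; -134 165.0 248.0; -126 217.0 248.0; -118 200.0 248.0; -110 157.0 246.0; -102 203.0 248.0; -94 202.0 249.0; -86 205.0 246.0; -78 223.0 248.0; -70 202.0 249.0; -62 187.0 246.0; -54 196.0 240.0; -46 174.0 191.0; the job is handed in; nothing more can be done
None
```

I tipped the nuts into the jar with the nose resting lightly on its band, set the empty chute back flat in its original place, and handed the job in at about 33 s. I couldn't count all five in the jar, but the chute is bare, no stray nuts show in the scene view, and the jar hasn't measurably moved.

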